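Tray up the furniture feet, all the same way round

TASK

Load the two loose furniture feet into the two empty pockets of the tray so that all three match the one already there: standing on the base, fully down in the pocket, with the screw tabs all pointing the same way. One foot starts upside down and the other on its back, so turn them over first, on the cork mat if you like. Leave the foot already in the tray and everything else on the table where it is.

Things in the scene. Friction and masses are not known exactly. Their poses are not given: they have to be found in the camera images.
- foot_a_mid (a point): Speckled pink plastic furniture foot, about 0.12 kg, L-shaped: post 44 x 36 x 70 mm (own x, y, z); at its base a screw tab 15 long, 36 wide, 10 thick, out along own +x. Its y faces are flat, parallel. Point: centre of the post, own z from base to top. From here: base z -35, top z +35, back x -22, tab tip x +37 mm. Starts upside down, standing on its top.
- foot_b_mid (a point): Speckled pink plastic furniture foot, about 0.12 kg, L-shaped: post 44 x 36 x 70 mm (own x, y, z); at its base a screw tab 15 long, 36 wide, 10 thick, out along own +x. Its y faces are flat, parallel. Point: centre of the post, own z from base to top. From here: base z -35, top z +35, back x -22, tab tip x +37 mm. Starts lying on its back, tab (own x) up.
- foot_c_mid (a point): Speckled pink plastic furniture foot, about 0.12 kg, L-shaped: post 44 x 36 x 70 mm (own x, y, z); at its base a screw tab 15 long, 36 wide, 10 thick, out along own +x. Its y faces are flat, parallel. Point: centre of the post, own z from base to top. From here: base z -35, top z +35, back x -22, tab tip x +37 mm. Already right, in pocket 2: the example.
- foot_a_tab (a point): Point in the screw tab of foot_a, half-way up it: 30 mm along own x and 30 mm below the mid point.
- foot_b_tab (a point): Point in the screw tab of foot_b, half-way up it: 30 mm along own x and 30 mm below the mid point.
- foot_c_tab (a point): Point in the screw tab of foot_c, half-way up it: 30 mm along own x and 30 mm below the mid point.
- tray: Fixed grey tray, 75 x 212 x 14 mm, three pockets in a row along own y at -80, 0, +80 mm. Floor 4 mm thick, walls 4 mm thick rising 10 mm above it. Each pocket is 67 mm (x) by 44 mm (y) inside, 4 mm to spare each side of a foot's base. Tabs point along the tray's own +x. Origin: centre of the underside.
- pocket0_mid (a point): Pocket 0 (empty at the start): where the mid point of a correctly seated foot lies, 35 mm above the pocket's floor; axes as the tray, and a seated foot's axes are the same.
- pocket1_mid (a point): Pocket 1 (empty at the start): where the mid point of a correctly seated foot lies, 35 mm above the pocket's floor; axes as the tray, and a seated foot's axes are the same.
- pocket2_mid (a point): Pocket 2 (holds foot_c at the start): where the mid point of a correctly seated foot lies, 35 mm above the pocket's floor; axes as the tray, and a seated foot's axes are the same.
- pocket0_tab (a point): Pocket 0: where the tab point of a correctly seated foot lies.
- pocket1_tab (a point): Pocket 1: where the tab point of a correctly seated foot lies.
- pocket2_tab (a point): Pocket 2: where the tab point of a correctly seated foot lies.
- mat_top (a point): Cork mat fixed to the table, 140 x 180 x 3 mm, empty: a free place for setting a foot down. The point is the centre of its upper face.
- offcut_mid (a point): Bystander: speckled pink offcut block 60 x 45 x 30 mm without a tab; its centre.
- tape_mid (a point): Bystander: roll of paper tape lying flat, 84 mm across, 20 mm high; its centre.
- marker_mid (a point): Bystander: marker pen lying down, 130 mm long (own x), 18 mm thick; its centre.
- glue_mid (a point): Bystander: glue bottle, 56 mm across, 140 mm high; half-way up.
- mug_mid (a point): Bystander: white mug, 80 mm across, 90 mm high; half-way up.
- screwdriver_grip (a point): Bystander: screwdriver lying down; middle of its handle.
- spanner_grip (a point): Bystander: spanner 110 mm long lying down; middle of its handle.
Not all that is in view belongs to the job. What is shaped like the part that bears foot_a_mid but blue, red or turquoise is not meant.

How it is judged:
By the outcome, as a careful person would: the job done as asked, in the order asked, and still so for the second after the job is handed in, with the robot touching nothing.
It also fails if it takes over 70 s, if anything falls off the work surface, if the arm or the gripper's body presses on something with over 40 N, if the wrist force passes 120 N, or if a joint passes its speed limit or range.

ROBOT

A 6-joint arm with a two-finger parallel gripper is mounted at the origin on the work surface. World frame = base frame: x ahead of the robot, y to its left, z up, the work surface at z = 0. Lengths are in m, angles in rad, forces in N, time in s.
With the tool pointing down it reaches from about 0.375 to 0.975 m from the base axis. Payload 3.8 kg.
Tool frame: the origin (TCP) lies midway between the tips of the shut fingers; the grasp point (between the pads) lies 19 mm behind it; x points along the fingers, z is the direction in which the jaws open and shut, and the axes are right-handed (so a half turn about x gives the same grasp; the last joint's range is limited). The gripper opens to 85 mm and grips with 20 to 120 N. Pads are 22 mm wide; open, the fingers measure 114 mm over their backs; the gripper's body (76 mm by 85 mm) begins 54 mm behind the grasp point. The pads swing forward as they close: fully open they stand 13 mm farther back than shut.
Start: joints at [1.087, 0.264, 1.604, -0, 1.274, -0.037], TCP at [0.292, 0.609, 0.202] pointing down, gripper open.
Joint ranges: [-2.63, 2.63], [-0.94, 2.18], [0.31, 2.57], [-1.31, 4.45], [0, 2.66], [-2.55, 2.55]. Speed limits (rad/s): [2.57, 2.57, 3.14, 3.14, 3.14, 3.14].

INTERFACE

Orientations are given as a rotation vector (axis times angle).
In Python, from workcell import * gives the robot as it stands. The module is installed in compiled form; this text tells all that it offers.
- The arm moves only by the tool carry_out, never from a script. Its arguments are lists of equal length, an entry for each row: "offset": the shift along the tool's x, y, z in cm, a list of three; "delta_rot": the turn, a rotation vector about the tool's x, y, z in degrees, a list of three. A call has exactly 5 rows; each row shifts and turns the commanded pose from where the row before left it, along the tool's axes as they then stand; what a row does not reach is not made up. A row lasts 1/12 s, in which the tool goes at most 41.7 mm and 7.16 degrees, less where a joint would pass 70% of its speed; a pose out of reach is approached as far as the arm can. A call is refused whole if a number of a shift passes 4.17 or a number of a turn 7.16, either way. A call with a gripper value outside its range is refused whole. "fingers" is the opening, from -1 (shut) to 1 (fully open), set as the call begins (left out, the last holds). The fingers move at their own pace and stop on an object; "newtons" is the grip in N (left out, the last holds). Time passes only in rows, so rows that do not move let the fingers close, or fill a call up. It gives the time, the measured TCP pose, the force and the opening at its end, in the units of the state.
- read_state(): the state, without advancing time (a new reading comes with each control period).
- read_camera(name): name is "scene" or "top"; returns (picture, depth): 420x560x3 uint8, red, green, blue; 420x560 float32, m along the optical axis (not along the pixel's ray), 0 where there is no reading.
- get_calibration(name): a dict with "fx", "fy", "cx", "cy" (pixels), "distortion" ([k1, k2, p1, p2, k3] as OpenCV has them; the pictures are not rectified), "R" (3x3) and "t" (3): a world point X has camera coordinates R X + t. Camera axes: x right, y down, z forward; pixel columns grow to the right and rows downward; lengths in m; the calibration is good to about 2 mm. A picture is of the moment at which its call begins. get_calibration takes no time and is no camera call.
- finish_job(): hands the job in, once; it reports no verdict.
The state is a dict: "time": time; "q": joint angles; "joint_vel": joint speeds; "joint_torque": joint torques, N m; "tool_pos": TCP position; "tcp_rot": TCP orientation; "wrist_force": force on the tool from outside, world axes, zero at the start; "torque": the same for the moment, N m; "width": opening from 0.0 (shut) to 1.0 (fully open).
Only numpy, scipy, OpenCV 4.12 (cv2) and the standard library are available. Lean on these libraries where they do the work, as an engineer would, in place of code of your own. Each camera call takes 0.05 s, during which the arm holds its last target. There are 200 camera calls.

## Working session

There is one attempt and no reset: what is moved stays moved. The work goes in short steps, Python scripts to look and compute and a tool call to move; the robot and the scene stay as the last step left them, time stands still between calls to the robot, and variables do not carry over. Pictures are saved under pics/ and viewed, about 8 in all and at most 12, crops included, and the job is handed in when it is done.

Besides the shell and the picture viewer there is one more tool, called after "Request:" as name(argument=value, ...) on one line, values as JSON. carry_out: Moves the arm, as the interface text tells. Its arguments: {"type":"object","properties":{"offset":{"type":"array"},"delta_rot":{"type":"array"},"fingers":{"type":"number"},"newtons":{"type":"number"}},"required":["offset","delta_rot"]}

```bash
mkdir -p pics; cat > h.py <<'E'
from workcell import *
import numpy as np, cv2
from scipy.spatial.transform import Rotation as Ro
def cloud(name):
    im,d=read_camera(name); c=get_calibration(name)
    K=np.array([[c['fx'],0,c['cx']],[0,c['fy'],c['cy']],[0,0,1.]])
    h,w=d.shape; u,v=np.meshgrid(np.arange(w),np.arange(h))
    p=cv2.undistortPoints(np.stack([u,v],-1).reshape(-1,1,2).astype(np.float32),K,np.array(c['distortion'])).reshape(h,w,2)
    X=np.dstack([p*d[...,None],d])
    W=(X-np.array(c['t']))@np.array(c['R'])
    W[d==0]=np.nan
    return im,d,W
E
python3 - <<'E'
from h import *
print(read_state())
for n in ('scene','top'):
    im,d,W=cloud(n); np.savez(f'{n}0.npz',im=im,W=W)
    cv2.imwrite(f'pics/{n}0.png',im[...,::-1]); c=get_calibration(n); print(n,c['fx'],-np.array(c['R']).T@c['t'])
E
```

```text
{'time': 0.0, 'q': array([ 1.08710377e+00,  2.64749745e-01,  1.60537206e+00, -2.27520461e-05,
        1.27371683e+00, -3.69229243e-02]), 'joint_vel': array([-0.00037082, -0.00189754,  0.00059194,  0.00011373,  0.00107636,
        0.00050728]), 'joint_torque': array([-2.24065494e-03, -5.15098786e+01, -3.67321336e+01, -1.19175738e-04,
        1.27254595e-02, -3.56884890e-06]), 'tool_pos': array([0.29128649, 0.60802537, 0.20046546]), 'tcp_rot': array([-0.87532132,  1.39001714,  0.87344306]), 'wrist_force': array([ 0.042226  , -1.07128156,  0.32703031]), 'torque': array([ 0.05630833, -0.04963517,  0.01490963]), 'width': 0.9940227911381837}
scene 544.9215949933027 [ 1.22879503 -0.84644076  1.14720511]
top 509.0141812817258 [ 0.24766016 -0.03125837  1.3513419 ]
```

View pics/top0.png

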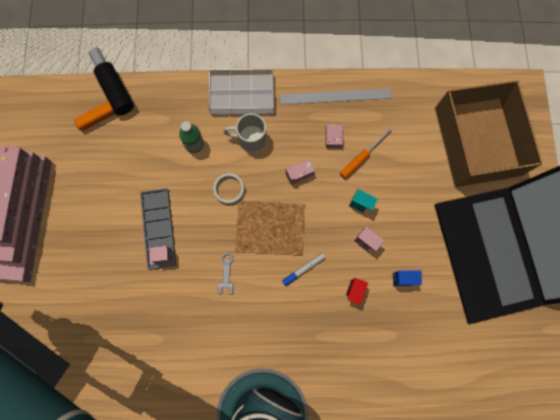

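View pics/scene0.png

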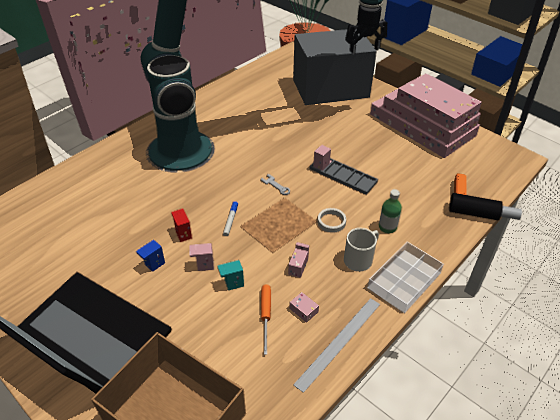

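The top view shows three untabled-colour pink candidates: (370,239), which looks like foot_a upside down; (300,172), which looks like foot_b on its back; and (335,135), probably the tabless offcut. foot_c is in the tray at (160,255). The blue, red and turquoise parts at (408,278), (357,291) and (363,201) are decoys. I'll confirm in an enlarged crop and measure.

```bash
python3 - <<'E'
from h import *
s=np.load('scene0.npz'); t=np.load('top0.npz')
a=cv2.resize(s['im'][225:335,180:330],None,fx=4,fy=4,interpolation=cv2.INTER_CUBIC)
b=cv2.resize(t['im'][180:280,130:185],None,fx=4.4,fy=4.4,interpolation=cv2.INTER_CUBIC)
# top crop a/b
out=np.zeros((440,600+b.shape[1]-50,3),np.uint8); out[:,:600]=a; out[:440,600:]=b[:, :out.shape[1]-600]
cv2.imwrite('pics/crop1.png',out[...,::-1])
# pink segmentation
for n,z in (('top',t),('scene',s)):
    im=z['im'];W=z['W']; hsv=cv2.cvtColor(im,cv2.COLOR_RGB2HSV)
    r,g,bb=[im[...,i].astype(int) for i in range(3)]
    m=((bb>g-2)&(r>g+18)&(hsv[...,2]>70)&(W[...,2]>0.004)&(W[...,2]<.15)&(W[...,0]>.2)&(W[...,0]<1.1)&(abs(W[...,1])<.6)).astype(np.uint8)
    k,l,st,ce=cv2.connectedComponentsWithStats(m)
    for i in range(1,k):
        if st[i,4]<40: continue
        P=W[l==i]; P=P[~np.isnan(P[:,0])]; zt=np.percentile(P[:,2],95)
        T=P[abs(P[:,2]-zt)<.006]; rc=cv2.minAreaRect((T[:,:2]*1000).astype(np.float32))
        print(n,ce[i].round(),st[i,4],'ztop',zt.round(4),'topface',np.round(rc[0]),np.round(rc[1]),round(rc[2],1))
E
```

```text
top [334. 135.] 272 ztop 0.0343 topface [ 733. -205.] [39. 57.] 87.4
top [ 40. 174.] 127 ztop 0.0562 topface [614. 596.] [ 12. 123.] 84.8
top [299. 171.] 256 ztop 0.0602 topface [615. -82.] [30. 10.] 24.0
top [370. 239.] 286 ztop 0.0733 topface [ 437. -281.] [54. 34.] 50.9
top [158. 254.] 292 ztop 0.0779 topface [406. 259.] [37. 44.] 5.3
scene [435. 140.] 127 ztop 0.0554 topface [603. 589.] [ 22. 154.] 89.5
scene [324. 155.] 192 ztop 0.0757 topface [409. 253.] [37. 47.] 5.3
scene [180. 217.] 123 ztop 0.0742 topface [ 308. -248.] [33. 58.] 68.1
scene [200. 249.] 224 ztop 0.0744 topface [ 441. -288.] [56. 40.] 47.5
scene [299. 259.] 260 ztop 0.0485 topface [ 632. -116.] [36. 66.] 25.3
scene [305. 305.] 367 ztop 0.034 topface [ 736. -209.] [45. 60.] 88.8
```

View pics/crop1.png

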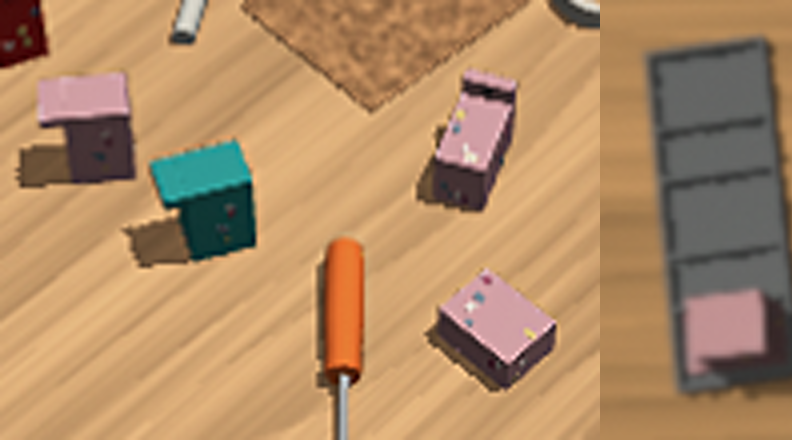

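```bash
cat > fit.py <<'E'
from h import *
s=np.load('scene0.npz'); t=np.load('top0.npz')
for n,z in (('top',t),('scene',s)):
    im=z['im'].astype(int);W=z['W']
    grey=(im.max(-1)-im.min(-1)<22)&(im.max(-1)<140)&(W[...,0]>.33)&(W[...,0]<.68)&(W[...,1]>.17)&(W[...,1]<.38)&(W[...,2]<.03)&(W[...,2]>-.01)
    k,l,st,ce=cv2.connectedComponentsWithStats(grey.astype(np.uint8)); i=1+np.argmax(st[1:,4]); g=W[l==i]
    print(n,'tray',[np.round(q,1) for q in cv2.minAreaRect((g[:,:2]*1000).astype(np.float32))],'z pct',np.nanpercentile(g[:,2],[5,50,95]).round(4), 'extent',st[i])
    for nm,c,r in (('mat',(.5,-.02),None),):
        br=(W[...,0]>.35)&(W[...,0]<.6)&(W[...,1]>-.13)&(W[...,1]<.12)&(im.sum(-1)<330)&(im[...,0]>im[...,2]+25)
        k,l,st,ce=cv2.connectedComponentsWithStats(br.astype(np.uint8)); i=1+np.argmax(st[1:,4]); g=W[l==i]
        print('mat',[np.round(q,1) for q in cv2.minAreaRect((g[:,:2]*1000).astype(np.float32))],np.nanmedian(g[:,2]).round(4))
    # table plane
    tb=(abs(W[...,2])<.02)&(W[...,0]>.35)&(W[...,0]<.8)&(abs(W[...,1])<.4)
    print('table z',np.nanmedian(W[tb][:,2]).round(4))
    # heights around foot b, as map
    for nm,x,y in (('a',.44,-.284),('b',.63,-.11),('c',.408,.256)):
        m=(abs(W[...,0]-x)<.065)&(abs(W[...,1]-y)<.065)&(W[...,2]>.009)
        m=m&~((im[...,1]>im[...,0]+20))
        P=W[m]; 
        h=np.histogram(P[:,2],bins=np.arange(.005,.1,.005))
        print(nm,h[0])
        for lo,hi in ((.010,.022),(.03,.05),(.052,.068),(.066,.085)):
            q=P[(P[:,2]>lo)&(P[:,2]<hi)]
            if len(q)>15: rc=cv2.minAreaRect((q[:,:2]*1000).astype(np.float32)); print('  ',lo,hi,len(q),np.round(rc[0]),np.round(rc[1]),round(rc[2],1),'z',np.median(q[:,2]).round(4))
c=cv2.resize(s['im'][140:200,295:385],None,fx=8,fy=8,interpolation=cv2.INTER_CUBIC)
cv2.imwrite('pics/crop2.png',c[...,::-1])
E
python3 fit.py
```

```text
top tray [array([482.8, 275.9]), array([211.3,  74.6]), np.float64(7.4)] z pct [0.0004 0.0057 0.0165] extent [ 141  189   35   80 1788]
mat [array([503.2,  -2.9]), array([232.3, 181.6]), np.float64(86.2)] 0.0028
table z 0.0006
a [  3   7   7   6   7   9   9   9   9   7   7  16 186 132   3   0   0   0]
   0.01 0.022 17 [ 430. -264.] [43.  5.] 45.4 z 0.0181
   0.03 0.05 36 [ 435. -262.] [49. 21.] 21.1 z 0.0404
   0.052 0.068 122 [ 438. -282.] [60. 37.] 50.0 z 0.0667
   0.066 0.085 310 [ 438. -282.] [60. 37.] 50.1 z 0.0695
b [  2  17  11  18  13  14  31 154  99  14  33  17   1   0   0   0   0   0]
   0.01 0.022 35 [618. -95.] [92. 41.] 76.8 z 0.0155
   0.03 0.05 298 [ 629. -108.] [39. 69.] 25.0 z 0.0437
   0.052 0.068 55 [618. -81.] [36. 10.] 24.0 z 0.059
c [ 24 166  90  14  10   7   5   8  12   9  13   8  27 148  86   1   0   0]
   0.01 0.022 261 [428. 270.] [100.  78.] 7.3 z 0.0138
   0.03 0.05 32 [398. 247.] [26. 54.] 47.0 z 0.0418
   0.052 0.068 38 [406. 257.] [36. 44.] 6.8 z 0.0595
   0.066 0.085 259 [406. 259.] [37. 45.] 4.8 z 0.0737
scene tray [array([484.8, 273.2]), array([214.4
[... 307 characters left out ...]
0.0149
   0.03 0.05 87 [ 455. -283.] [55. 27.] 83.9 z 0.0403
   0.052 0.068 114 [ 437. -285.] [56. 43.] 46.6 z 0.0647
   0.066 0.085 239 [ 439. -286.] [56. 45.] 48.6 z 0.07
b [  2  26  23  26  25  19  33 150 106  24  32  19   0   0   0   0   0   0]
   0.01 0.022 57 [ 643. -111.] [79. 33.] 85.8 z 0.0155
   0.03 0.05 308 [ 630. -113.] [38. 73.] 22.8 z 0.0441
   0.052 0.068 61 [617. -84.] [35. 17.] 23.8 z 0.0584
c [ 17 107  45  18  20  18  16  21  15  21  24  18  33  73  22   0   0   0]
   0.01 0.022 157 [427. 264.] [93. 88.] 88.5 z 0.0134
   0.03 0.05 70 [418. 246.] [53. 35.] 57.5 z 0.0403
   0.052 0.068 72 [414. 253.] [57. 37.] 75.1 z 0.06
   0.066 0.085 123 [407. 255.] [40. 55.] 4.3 z 0.0724
```

View pics/crop2.png

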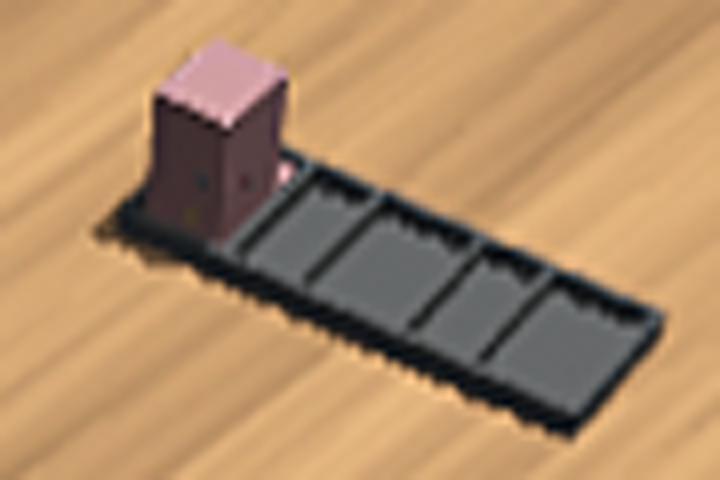

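Confirmed: foot_a at scene crop (85,125) is upside down, foot_b at (478,145) is on its back, and the tabless block at (497,325) is the offcut. The pink tab of foot_c shows behind the post at crop (288,170). Tray +x therefore points to world +y, and foot_c sits at the low-x end (pocket 2), which agrees with the measured tray centre and 7.4° angle.

Next is a planner for constant body-twist rows.

```bash
cat > plan.py <<'E'
from h import *
from scipy.linalg import logm, expm
G=.022
def pose():
    s=read_state(); T=np.eye(4); T[:3,:3]=Ro.from_rotvec(s['tcp_rot']).as_matrix(); T[:3,3]=s['tool_pos']; return T
def unit(v): v=np.array(v,float); return v/np.linalg.norm(v)
def target(grasp,approach,jaw,cur):
    X=unit(approach); Z=np.array(jaw,float); Z=unit(Z-X*(Z@X))
    if Z@cur[:3,2]<0: Z=-Z
    T=np.eye(4); T[:3,:3]=np.c_[X,np.cross(Z,X),Z]; T[:3,3]=np.array(grasp)+G*X; return T
def rows(A,B,n=None):
    L=np.real(logm(np.linalg.inv(A)@B)); w=np.array([L[2,1],L[0,2],L[1,0]])
    v=L[:3,3]
    if n is None: n=5*int(np.ceil(max(np.abs(v).max()/.036,np.degrees(np.abs(w)).max()/6.6,np.linalg.norm(v)/.036,np.degrees(np.linalg.norm(w))/6.6,1)/5))
    D=expm(L/n); off=(D[:3,3]*100).round(2); rot=np.degrees(Ro.from_matrix(D[:3,:3]).as_rotvec()).round(2)
    E=A.copy(); S=np.eye(4); S[:3,:3]=Ro.from_rotvec(np.radians(rot)).as_matrix(); S[:3,3]=off/100
    for _ in range(n): E=E@S
    print(n,'rows',off.tolist(),rot.tolist(),'tcp ends',E[:3,3].round(4),'err mm',(1e3*(E[:3,3]-B[:3,3])).round(1)); return E
tt=np.radians(7.4); TY=np.array([-np.cos(tt),-np.sin(tt),0]); TX=np.array([-np.sin(tt),np.cos(tt),0]); TC=np.array([.483,.275,0])
def pocket(i): return TC+TY*.08*(i-1)-TX*.0075+np.array([0,0,.039])
UP=np.array([0,0,1.])
E
python3 - <<'E'
from plan import *
A=pose(); print(A.round(3)); print('jaw angle',np.degrees(np.arctan2(A[1,2],A[0,2])))
print([pocket(i).round(4) for i in range(3)])
m=np.array([.6295,-.110,.022]); z=unit([.407,-.914,0]); y=np.cross(z,UP); x=UP
g=m+.008*x+.008*z; d=(-x-z)
B=target(g,d,y,A); C=B.copy(); C[:3,3]-=.09*B[:3,0]
print(B.round(3)); rows(A,C); rows(C,B)
E
```

```text
[[-0.001 -0.902  0.432  0.291]
 [-0.002  0.432  0.902  0.608]
 [-1.     0.    -0.002  0.201]
 [ 0.     0.     0.     1.   ]]
jaw angle 64.4012040934692
[array([0.5633, 0.2779, 0.039 ]), array([0.484 , 0.2676, 0.039 ]), array([0.4046, 0.2573, 0.039 ])]
[[-0.288 -0.288  0.914  0.626]
 [ 0.646  0.646  0.407 -0.103]
 [-0.707  0.707  0.     0.014]
 [ 0.     0.     0.     1.   ]]
25 rows [-0.82, -3.28, -1.23] [1.53, -0.64, 1.72] tcp ends [ 0.6526 -0.163   0.0789] err mm [ 0.3 -1.8  0.8]
5 rows [1.8, 0.0, 0.0] [-0.0, 0.0, 0.0] tcp ends [ 0.6264 -0.1031  0.0144] err mm [ 0. -0.  0.]
```

```bash
python3 - <<'E'
from plan import *
A=pose()
m=np.array([.6295,-.110,.022]); z=unit([.407,-.914,0]); y=np.cross(z,UP); x=UP
g=m+.008*x+.008*z; d=(-x-z)
B=target(g,d,y,A); C=B.copy(); C[:3,3]-=.09*B[:3,0]-.13*UP
E=rows(A,C); C2=B.copy(); C2[:3,3]-=.09*B[:3,0]; rows(E,C2,5)
E
```

```text
25 rows [-1.31, -3.08, -1.18] [1.53, -0.64, 1.72] tcp ends [ 0.6516 -0.1618  0.2082] err mm [-0.7 -0.5  0.1]
5 rows [1.85, -1.84, 0.01] [0.0, 0.02, 0.02] tcp ends [ 0.6521 -0.1613  0.0778] err mm [-0.2 -0.1 -0.3]
```

Request:
carry_out(offset=[[-1.31,-3.08,-1.18],[-1.31,-3.08,-1.18],[-1.31,-3.08,-1.18],[-1.31,-3.08,-1.18],[-1.31,-3.08,-1.18]], delta_rot=[[1.53,-0.64,1.72],[1.53,-0.64,1.72],[1.53,-0.64,1.72],[1.53,-0.64,1.72],[1.53,-0.64,1.72]], fingers=1, newtons=60)

```text
time: 0.52
tool_pos: [0.4015, 0.4794, 0.257]
tcp_rot: [-0.644, 1.459, 0.902]
wrist_force: [0.4, 0.5, -0.1]
width: 1.0
```

Request:
carry_out(offset=[[-1.31,-3.08,-1.18],[-1.31,-3.08,-1.18],[-1.31,-3.08,-1.18],[-1.31,-3.08,-1.18],[-1.31,-3.08,-1.18]], delta_rot=[[1.53,-0.64,1.72],[1.53,-0.64,1.72],[1.53,-0.64,1.72],[1.53,-0.64,1.72],[1.53,-0.64,1.72]])

```text
time: 0.93
tool_pos: [0.4969, 0.3322, 0.2843]
tcp_rot: [-0.411, 1.518, 0.921]
wrist_force: [0.8, 0.2, -0.7]
width: 1.0
```

Request:
carry_out(offset=[[-1.31,-3.08,-1.18],[-1.31,-3.08,-1.18],[-1.31,-3.08,-1.18],[-1.31,-3.08,-1.18],[-1.31,-3.08,-1.18]], delta_rot=[[1.53,-0.64,1.72],[1.53,-0.64,1.72],[1.53,-0.64,1.72],[1.53,-0.64,1.72],[1.53,-0.64,1.72]])

```text
time: 1.35
tool_pos: [0.5732, 0.1721, 0.284]
tcp_rot: [-0.175, 1.565, 0.933]
wrist_force: [0.9, -0.2, -0.8]
width: 1.004
```

Request:
carry_out(offset=[[-1.31,-3.08,-1.18],[-1.31,-3.08,-1.18],[-1.31,-3.08,-1.18],[-1.31,-3.08,-1.18],[-1.31,-3.08,-1.18]], delta_rot=[[1.53,-0.64,1.72],[1.53,-0.64,1.72],[1.53,-0.64,1.72],[1.53,-0.64,1.72],[1.53,-0.64,1.72]])

```text
time: 1.77
tool_pos: [0.626, 0.005, 0.2576]
tcp_rot: [0.063, 1.599, 0.938]
wrist_force: [0.6, 0.5, 0.2]
width: 1.002
```

Request:
carry_out(offset=[[-1.31,-3.08,-1.18],[-1.31,-3.08,-1.18],[-1.31,-3.08,-1.18],[-1.31,-3.08,-1.18],[-1.31,-3.08,-1.18]], delta_rot=[[1.53,-0.64,1.72],[1.53,-0.64,1.72],[1.53,-0.64,1.72],[1.53,-0.64,1.72],[1.53,-0.64,1.72]])

```text
time: 2.18
tool_pos: [0.652, -0.1628, 0.2073]
tcp_rot: [0.303, 1.621, 0.935]
wrist_force: [1.9, 0.1, -0.0]
width: 1.001
```

Request:
carry_out(offset=[[1.85,-1.84,0.01],[1.85,-1.84,0.01],[1.85,-1.84,0.01],[1.85,-1.84,0.01],[1.85,-1.84,0.01]], delta_rot=[[0,0,0],[0,0,0],[0,0,0],[0,0,0],[0,0,0]])

```text
time: 2.6
tool_pos: [0.6522, -0.1607, 0.0758]
tcp_rot: [0.302, 1.621, 0.935]
wrist_force: [0.6, -0.6, 0.0]
width: 1.0
```

```bash
python3 - <<'E'
from plan import *
A=pose(); print(A[:3,3])
m=np.array([.6295,-.110,.022]); z=unit([.407,-.914,0]); y=np.cross(z,UP); x=UP
B=target(m+.008*x+.008*z,-x-z,y,A); rows(A,B,5)
E
```

```text
[ 0.65215059 -0.16071082  0.07575766]
5 rows [1.76, 0.02, -0.0] [0.0, 0.03, -0.0] tcp ends [ 0.6266 -0.1032  0.0143] err mm [ 0.2 -0.1 -0.2]
```

Request:
carry_out(offset=[[1.76,0.02,0],[1.76,0.02,0],[1.76,0.02,0],[1.76,0.02,0],[1.76,0.02,0]], delta_rot=[[0,0,0],[0,0,0],[0,0,0],[0,0,0],[0,0,0]])

```text
time: 3.02
tool_pos: [0.6265, -0.1024, 0.015]
tcp_rot: [0.301, 1.621, 0.935]
wrist_force: [0.2, -0.2, -0.1]
width: 0.999
```

Request:
carry_out(offset=[[0,0,0],[0,0,0],[0,0,0],[0,0,0],[0,0,0]], delta_rot=[[0,0,0],[0,0,0],[0,0,0],[0,0,0],[0,0,0]], fingers=-1, newtons=60)

```text
time: 3.43
tool_pos: [0.6286, -0.1044, 0.0177]
tcp_rot: [0.299, 1.618, 0.933]
wrist_force: [0.4, -1.0, 0.7]
width: 0.399
```

Request:
carry_out(offset=[[0,0,0],[0,0,0],[0,0,0],[0,0,0],[0,0,0]], delta_rot=[[0,0,0],[0,0,0],[0,0,0],[0,0,0],[0,0,0]])

```text
time: 3.85
tool_pos: [0.6283, -0.1038, 0.0176]
tcp_rot: [0.299, 1.618, 0.934]
wrist_force: [2.1, -3.9, 5.6]
width: 0.397
```

```bash
cat >> plan.py <<'E'
def relfoot(m,z,x,A,fn):
    y=np.cross(z,x); F=np.eye(4); F[:3,:3]=np.c_[x,y,z]; F[:3,3]=m
    r=np.linalg.inv(A)@F; 
    # snap: foot y parallel to tool z, centred between the pads
    s=np.sign(r[2,1]); zz=r[:3,2].copy(); zz[2]=0; zz=unit(zz); yy=np.array([0,0,s]); xx=np.cross(yy,zz)
    print('raw rel',r.round(4).tolist()); r[:3,:3]=np.c_[xx,yy,zz]; r[2,3]=0; np.save(fn,r); return r
def place(F,rel): return F@np.linalg.inv(rel)
def footpose(m,x,z):
    F=np.eye(4); F[:3,:3]=np.c_[x,np.cross(z,x),z]; F[:3,3]=m; return F
E
python3 - <<'E'
from plan import *
A=pose(); z=unit([.407,-.914,0])
r=relfoot(np.array([.6295,-.110,.022]),z,UP,A,'relb.npy'); print(r.round(4))
B=A.copy(); B[2,3]+=.12; E=rows(A,B,5)
P=place(footpose(pocket(0)+UP*.10,TX,UP),r); print(P.round(3)); rows(E,P)
E
```

```text
raw rel [[-0.7086, -0.0043, -0.7056, -0.0075], [0.7056, 0.0022, -0.7086, -0.0012], [0.0046, -1.0, 0.0015, -0.0014], [0.0, 0.0, 0.0, 1.0]]
[[-0.7086  0.     -0.7056 -0.0075]
 [ 0.7056  0.     -0.7086 -0.0012]
 [ 0.     -1.      0.      0.    ]
 [ 0.      0.      0.      1.    ]]
5 rows [-1.7, 1.69, 0.01] [-0.0, 0.0, -0.0] tcp ends [ 0.6283 -0.1039  0.1374] err mm [-0.  -0.1 -0.1]
[[ 0.091 -0.091  0.992  0.564]
 [-0.703  0.7    0.129  0.273]
 [-0.706 -0.709  0.     0.133]
 [ 0.     0.     0.     1.   ]]
15 rows [0.16, 2.82, 0.3] [1.22, 0.02, -5.96] tcp ends [0.5636 0.2735 0.1333] err mm [-0.3  0.1  0.4]
```

Request:
carry_out(offset=[[-1.7,1.7,0],[-1.7,1.7,0],[-1.7,1.7,0],[-1.7,1.7,0],[-1.7,1.7,0]], delta_rot=[[0,0,0],[0,0,0],[0,0,0],[0,0,0],[0,0,0]])

```text
time: 4.27
tool_pos: [0.626, -0.1026, 0.1365]
tcp_rot: [0.302, 1.622, 0.936]
wrist_force: [0.5, 0.3, -1.4]
width: 0.4
```

Request:
carry_out(offset=[[0.16,2.82,0.3],[0.16,2.82,0.3],[0.16,2.82,0.3],[0.16,2.82,0.3],[0.16,2.82,0.3]], delta_rot=[[1.22,0.02,-5.96],[1.22,0.02,-5.96],[1.22,0.02,-5.96],[1.22,0.02,-5.96],[1.22,0.02,-5.96]])

```text
time: 4.68
tool_pos: [0.5968, 0.0158, 0.207]
tcp_rot: [-0.056, 1.637, 0.447]
wrist_force: [0.2, 0.9, -1.7]
width: 0.399
```

Request:
carry_out(offset=[[0.16,2.82,0.3],[0.16,2.82,0.3],[0.16,2.82,0.3],[0.16,2.82,0.3],[0.16,2.82,0.3]], delta_rot=[[1.22,0.02,-5.96],[1.22,0.02,-5.96],[1.22,0.02,-5.96],[1.22,0.02,-5.96],[1.22,0.02,-5.96]])

```text
time: 5.1
tool_pos: [0.5715, 0.1553, 0.2061]
tcp_rot: [-0.393, 1.57, -0.036]
wrist_force: [0.1, 0.2, -0.7]
width: 0.397
```

Request:
carry_out(offset=[[0.16,2.82,0.3],[0.16,2.82,0.3],[0.16,2.82,0.3],[0.16,2.82,0.3],[0.16,2.82,0.3]], delta_rot=[[1.22,0.02,-5.96],[1.22,0.02,-5.96],[1.22,0.02,-5.96],[1.22,0.02,-5.96],[1.22,0.02,-5.96]])

```text
time: 5.52
tool_pos: [0.5613, 0.2771, 0.1332]
tcp_rot: [-0.709, 1.426, -0.516]
wrist_force: [0.8, 0.2, -0.8]
width: 0.398
```

```bash
python3 - <<'E'
from plan import *
A=pose(); r=np.load('relb.npy'); print(A.round(3)); F=A@r; print('foot model',F.round(4)); print('pocket',pocket(0))
for n in ('scene','top'):
    im,d,W=cloud(n); np.savez(f'{n}1.npz',im=im,W=W); cv2.imwrite(f'pics/{n}1.png',im[...,::-1])
    i=im.astype(int); pk=(i[...,2]>i[...,1]-2)&(i[...,0]>i[...,1]+10)&(np.linalg.norm(W-F[:3,3],axis=-1)<.07)
    Q=(W[pk]-F[:3,3])@F[:3,:3]*1000
    print(n,pk.sum(),'own pct2/98',np.nanpercentile(Q,[2,50,98],axis=0).round(1).tolist())
    t=Q[abs(Q[:,2]-35)<6]; print('top face z',np.median(t[:,2]).round(1) if len(t) else None,len(t), [np.round(q,1) for q in cv2.minAreaRect(t[:,:2].astype(np.float32))] if len(t)>5 else '')
a=np.load('scene1.npz')['im'][80:200,270:430]; b=np.load('top1.npz')['im'][160:280,100:230]
o=np.hstack([cv2.resize(a,None,fx=2.7,fy=2.7,interpolation=2),cv2.resize(b,None,fx=2.7,fy=2.7,interpolation=2)]); cv2.imwrite('pics/c3.png',o[...,::-1])
E
```

```text
[[ 0.095 -0.091  0.991  0.561]
 [-0.704  0.698  0.132  0.277]
 [-0.704 -0.711  0.002  0.133]
 [ 0.     0.     0.     1.   ]]
foot model [[-0.1319 -0.9913 -0.0023  0.5607]
 [ 0.9913 -0.1319  0.0025  0.2815]
 [-0.0028 -0.002   1.      0.1394]
 [ 0.      0.      0.      1.    ]]
pocket [0.56329966 0.27786611 0.039     ]
scene 363 own pct2/98 [[-27.4, -19.0, -30.4], [-19.3, -3.8, 14.3], [17.9, 18.3, 36.1]]
top face z 32.9 117 [array([1.4, 0.2]), array([54.7, 37.9]), np.float64(7.2)]
top 377 own pct2/98 [[-16.4, -13.8, -43.6], [2.9, 12.0, 13.2], [29.0, 22.2, 20.3]]
top face z None 0
```

View pics/c3.png

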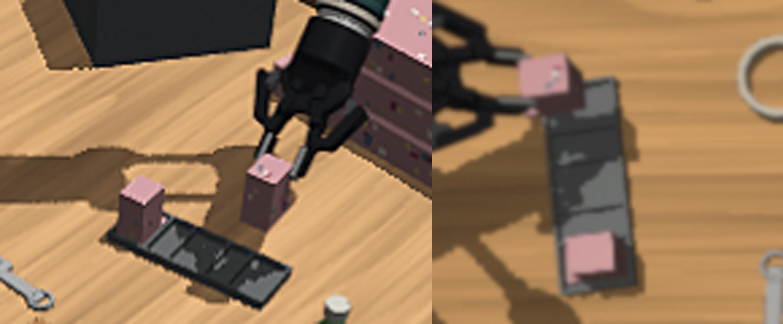

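The foot is upright in the grip, above pocket 0, with its tab facing the same way as foot_c. I'll compare it with foot_c using the same estimator, so that camera bias cancels.

```bash
cat > cmp.py <<'E'
from plan import *
import sys
def cmp(F,tag,cams):
    for n in ('scene','top'):
        im,W=cams[n]; i=im.astype(int)
        Fc=footpose(pocket(2),TX,UP)
        for nm,f in ((tag,F),('c',Fc)):
            Q=((W-f[:3,3])@f[:3,:3]*1000); pk=(i[...,0]>i[...,1]+8)&(i[...,2]>i[...,1]-12)
            X,Y,Z=Q[...,0],Q[...,1],Q[...,2]
            md=lambda m:(np.round(np.nanmedian(m[0][m[1]]),1),int(m[1].sum()))
            top=pk&(abs(X)<26)&(abs(Y)<22)&(abs(Z-35)<7)
            print(n,nm,'top z',md((Z,top&(abs(X)<14)&(abs(Y)<10))),'top c',np.round([np.nanmean(X[top]),np.nanmean(Y[top])],1),
              'backface x',md((X,pk&(abs(X+22)<8)&(abs(Y)<12)&(abs(Z)<22))),'+yface',md((Y,pk&(abs(Y-18)<8)&(abs(X)<14)&(abs(Z)<22))),'-yface',md((Y,pk&(abs(Y+18)<8)&(abs(X)<14)&(abs(Z)<22))))
E
python3 - <<'E'
from cmp import *
c={n:(np.load(n+'1.npz')['im'],np.load(n+'1.npz')['W']) for n in ('scene','top')}
F=pose()@np.load('relb.npy'); cmp(F,'b',c)
E
```

```text
scene b top z (np.float64(nan), 0) top c [-21.4  -6. ] backface x (np.float64(-22.8), 74) +yface (np.float64(nan), 0) -yface (np.float64(-23.4), 31)
scene c top z (np.float64(34.1), 36) top c [-4.2 -3.5] backface x (np.float64(-23.7), 60) +yface (np.float64(nan), 0) -yface (np.float64(-18.8), 50)
top b top z (np.float64(33.1), 91) top c [ 4.3 -2. ] backface x (np.float64(-16.6), 37) +yface (np.float64(14.5), 58) -yface (np.float64(nan), 0)
top c top z (np.float64(35.2), 81) top c [ 0.3 -1.8] backface x (np.float64(-21.1), 32) +yface (np.float64(15.8), 25) -yface (np.float64(nan), 0)
  return np.nanmean(a, axis, out=out, keepdims=keepdims)
```

```bash
cat >> cmp.py <<'E'
def look(tag,fn,save=None):
    c={}
    for n in ('scene','top'):
        im,d,W=cloud(n); c[n]=(im,W)
        if save: cv2.imwrite(f'pics/{n}{save}.png',im[...,::-1])
    A=pose(); F=A@np.load(fn); print('foot',F[:3,3].round(4),'tcp',A[:3,3].round(4)); cmp(F,tag,c); return A,F
E
python3 - 2>/dev/null <<'E'
from cmp import *
look('b','relb.npy')
E
```

```text
foot [0.5588 0.2786 0.1334] tcp [0.5594 0.2742 0.1273]
scene b top z (np.float64(28.2), 1) top c [4.9 9. ] backface x (np.float64(-19.2), 90) +yface (np.float64(15.7), 12) -yface (np.float64(-13.9), 40)
scene c top z (np.float64(33.8), 34) top c [-4.1 -2.7] backface x (np.float64(-23.9), 66) +yface (np.float64(nan), 0) -yface (np.float64(-18.9), 49)
top b top z (np.float64(29.5), 53) top c [1.9 2.7] backface x (np.float64(-18.9), 33) +yface (np.float64(19.3), 59) -yface (np.float64(-15.1), 1)
top c top z (np.float64(35.1), 87) top c [ 0.8 -1.6] backface x (np.float64(-21.0), 30) +yface (np.float64(15.9), 25) -yface (np.float64(nan), 0)
```

Request:
carry_out(offset=[[0,0,0],[0,0,0],[0,0,0],[0,0,0],[0,0,0]], delta_rot=[[0,0,0],[0,0,0],[0,0,0],[0,0,0],[0,0,0]])

```text
time: 6.13
tool_pos: [0.5629, 0.2737, 0.1359]
tcp_rot: [-0.701, 1.429, -0.513]
wrist_force: [0.4, 0.7, -0.4]
width: 0.398
```

```bash
python3 - 2>/dev/null <<'E'
from cmp import *
look('b','relb.npy'); print(pose()[:3,:3].round(3), read_state()['joint_vel'].round(3), read_state()['q'].round(3))
E
```

```text
foot [0.5618 0.2783 0.1408] tcp [0.5624 0.2739 0.1347]
scene b top z (np.float64(34.1), 38) top c [-3.7 -1.1] backface x (np.float64(-23.5), 83) +yface (np.float64(nan), 0) -yface (np.float64(-18.1), 41)
scene c top z (np.float64(36.1), 32) top c [-6.3 -3.4] backface x (np.float64(-23.9), 60) +yface (np.float64(nan), 0) -yface (np.float64(-19.6), 46)
top b top z (np.float64(34.5), 86) top c [1.5 0.4] backface x (np.float64(-20.1), 33) +yface (np.float64(16.7), 53) -yface (np.float64(nan), 0)
top c top z (np.float64(34.6), 84) top c [ 0.6 -1.6] backface x (np.float64(-21.0), 31) +yface (np.float64(15.9), 21) -yface (np.float64(nan), 0)
[[ 0.092 -0.091  0.992]
 [-0.701  0.701  0.129]
 [-0.707 -0.707  0.001]] [0.005 0.018 0.002 0.001 0.001 0.002] [ 0.762  0.546  1.556 -0.607  1.573  0.802]
```

```bash
python3 - 2>/dev/null <<'E'
from plan import *
r=np.load('relb.npy'); A=pose(); print(A[:3,3])
P=place(footpose(pocket(0)+UP*.02,TX,UP),r); E=rows(A,P,10); P2=place(footpose(pocket(0)+UP*.0005,TX,UP),r); rows(E,P2,10)
E
```

```text
[0.56236591 0.27388179 0.13467929]
10 rows [0.58, 0.57, 0.01] [-0.0, 0.0, -0.01] tcp ends [0.5635 0.2733 0.0534] err mm [-0.4 -0.2  0.5]
10 rows [0.14, 0.14, 0.0] [-0.0, 0.0, -0.0] tcp ends [0.5635 0.2732 0.0336] err mm [-0.4 -0.2  0.2]
```

Request:
carry_out(offset=[[0.58,0.57,0.01],[0.58,0.57,0.01],[0.58,0.57,0.01],[0.58,0.57,0.01],[0.58,0.57,0.01]], delta_rot=[[0,0,0],[0,0,0],[0,0,0],[0,0,0],[0,0,0]])

```text
time: 6.65
tool_pos: [0.5619, 0.2737, 0.0904]
tcp_rot: [-0.708, 1.432, -0.514]
wrist_force: [-0.3, 0.0, -0.5]
width: 0.397
```

Request:
carry_out(offset=[[0.58,0.57,0.01],[0.58,0.57,0.01],[0.58,0.57,0.01],[0.58,0.57,0.01],[0.58,0.57,0.01]], delta_rot=[[0,0,0],[0,0,0],[0,0,0],[0,0,0],[0,0,0]])

```text
time: 7.07
tool_pos: [0.5628, 0.2737, 0.0506]
tcp_rot: [-0.707, 1.431, -0.514]
wrist_force: [-0.0, -0.2, 0.1]
width: 0.397
```

Request:
carry_out(offset=[[0.14,0.14,0],[0.14,0.14,0],[0.14,0.14,0],[0.14,0.14,0],[0.14,0.14,0]], delta_rot=[[0,0,0],[0,0,0],[0,0,0],[0,0,0],[0,0,0]])

```text
time: 7.48
tool_pos: [0.5632, 0.2739, 0.042]
tcp_rot: [-0.706, 1.43, -0.513]
wrist_force: [-0.0, 0.2, -0.6]
width: 0.395
```

Request:
carry_out(offset=[[0.14,0.14,0],[0.14,0.14,0],[0.14,0.14,0],[0.14,0.14,0],[0,0,0]], delta_rot=[[0,0,0],[0,0,0],[0,0,0],[0,0,0],[0,0,0]])

```text
time: 7.9
tool_pos: [0.5629, 0.2737, 0.0348]
tcp_rot: [-0.707, 1.43, -0.515]
wrist_force: [-1.6, 1.3, 4.0]
width: 0.403
```

```bash
python3 - 2>/dev/null <<'E'
from cmp import *
look('b','relb.npy'); print(pocket(0),read_state()['wrist_force'])
E
```

```text
foot [0.5623 0.2782 0.041 ] tcp [0.5629 0.2737 0.0348]
scene b top z (np.float64(32.2), 33) top c [-2.6  0.3] backface x (np.float64(-22.4), 79) +yface (np.float64(nan), 0) -yface (np.float64(-17.7), 35)
scene c top z (np.float64(34.1), 33) top c [-3.5 -2.7] backface x (np.float64(-23.5), 60) +yface (np.float64(nan), 0) -yface (np.float64(-19.1), 52)
top b top z (np.float64(33.3), 78) top c [1.8 0.2] backface x (np.float64(-20.3), 27) +yface (np.float64(17.1), 43) -yface (np.float64(nan), 0)
top c top z (np.float64(34.9), 83) top c [ 0.5 -1.8] backface x (np.float64(-21.1), 33) +yface (np.float64(15.9), 21) -yface (np.float64(nan), 0)
[0.56329966 0.27786611 0.039     ] [-1.94583378  0.82970494  4.64349427]
```

Request:
carry_out(offset=[[0,0,0],[0,0,0],[0,0,0],[0,0,0],[0,0,0]], delta_rot=[[0,0,0],[0,0,0],[0,0,0],[0,0,0],[0,0,0]], fingers=0.35)

```text
time: 8.42
tool_pos: [0.5627, 0.2734, 0.0334]
tcp_rot: [-0.707, 1.431, -0.514]
wrist_force: [-0.4, -0.6, -0.1]
width: 0.67
```

Request:
carry_out(offset=[[-1,0,0],[-2,0,0],[-3,0,0],[-3,0,0],[-3,0,0]], delta_rot=[[0,0,0],[0,0,0],[0,0,0],[0,0,0],[0,0,0]])

```text
time: 8.83
tool_pos: [0.5516, 0.3589, 0.1197]
tcp_rot: [-0.707, 1.431, -0.514]
wrist_force: [0.4, 0.5, 0.5]
width: 0.675
```

```bash
python3 - 2>/dev/null <<'E'
from cmp import *
c={n:(lambda q:(q[0],q[2]))(cloud(n)) for n in ('scene','top')}
cmp(footpose(pocket(0),TX,UP),'b@p0',c)
A=pose(); print(A.round(3))
# foot a: initial
x=unit([-.643,-.766,0]); z=-UP; m=np.array([.443,-.279,.035]); d=z-x; y=np.cross(z,x)
g=m-.010*unit(d)
B=target(g,d,y,A); print(B.round(3)); C=B.copy(); C[:3,3]+=-.08*B[:3,0]+.12*UP
up=A.copy(); up[2,3]+=.08; E=rows(A,up,5)
E=rows(E,C); D=B.copy(); D[:3,3]-=.08*B[:3,0]; E=rows(E,D,5); rows(E,B,5)
E
```

```text
scene b@p0 top z (np.float64(34.3), 40) top c [-2.7 -0.1] backface x (np.float64(-22.0), 78) +yface (np.float64(nan), 0) -yface (np.float64(-16.4), 38)
scene c top z (np.float64(33.6), 35) top c [-4.2 -3.1] backface x (np.float64(-24.0), 61) +yface (np.float64(nan), 0) -yface (np.float64(-18.9), 50)
top b@p0 top z (np.float64(35.1), 81) top c [1.8 2.3] backface x (np.float64(-19.6), 28) +yface (np.float64(18.3), 43) -yface (np.float64(nan), 0)
top c top z (np.float64(35.2), 85) top c [ 0.6 -1.8] backface x (np.float64(-20.9), 30) +yface (np.float64(15.8), 22) -yface (np.float64(nan), 0)
[[ 0.098 -0.09   0.991  0.553]
 [-0.697  0.705  0.133  0.363]
 [-0.71  -0.704  0.006  0.123]
 [ 0.     0.     0.     1.   ]]
[[ 0.455  0.455  0.766  0.448]
 [ 0.542  0.542 -0.643 -0.273]
 [-0.707  0.707 -0.     0.027]
 [ 0.     0.     0.     1.   ]]
5 rows [-1.14, -1.13, 0.01] [-0.0, -0.0, -0.0] tcp ends [0.5535 0.3633 0.2036] err mm [ 0.  -0.   0.3]
25 rows [0.11, -3.14, 0.16] [2.1, 0.01, 3.36] tcp ends [ 0.412  -0.3147  0.2036] err mm [-0.1  1.1  0.5]
5 rows [1.69, -1.72, 0.02] [0.01, -0.02, -0.01] tcp ends [ 0.4121 -0.3161  0.083 ] err mm [ 0.  -0.2 -0.1]
5 rows [1.6, 0.0, -0.0] [-0.0, -0.0, 0.0] tcp ends [ 0.4485 -0.2727  0.0264] err mm [-0.  -0.2 -0.1]
```

Request:
carry_out(offset=[[-1.14,-1.13,0],[-1.14,-1.13,0],[-1.14,-1.13,0],[-1.14,-1.13,0],[-1.14,-1.13,0]], delta_rot=[[0,0,0],[0,0,0],[0,0,0],[0,0,0],[0,0,0]])

```text
time: 9.35
tool_pos: [0.5522, 0.3575, 0.2006]
tcp_rot: [-0.706, 1.431, -0.515]
wrist_force: [0.9, -1.2, -0.6]
width: 0.676
```

Request:
carry_out(offset=[[0.11,-3.14,0.16],[0.11,-3.14,0.16],[0.11,-3.14,0.16],[0.11,-3.14,0.16],[0.11,-3.14,0.16]], delta_rot=[[2.1,0.01,3.36],[2.1,0.01,3.36],[2.1,0.01,3.36],[2.1,0.01,3.36],[2.1,0.01,3.36]], fingers=0.75)

```text
time: 9.77
tool_pos: [0.5656, 0.2318, 0.2944]
tcp_rot: [-0.338, 1.435, -0.407]
wrist_force: [1.1, -0.2, 0.2]
width: 0.878
```

Request:
carry_out(offset=[[0.11,-3.14,0.16],[0.11,-3.14,0.16],[0.11,-3.14,0.16],[0.11,-3.14,0.16],[0.11,-3.14,0.16]], delta_rot=[[2.1,0.01,3.36],[2.1,0.01,3.36],[2.1,0.01,3.36],[2.1,0.01,3.36],[2.1,0.01,3.36]])

```text
time: 10.18
tool_pos: [0.5536, 0.0835, 0.345]
tcp_rot: [0.021, 1.409, -0.297]
wrist_force: [0.7, -0.5, 0.8]
width: 0.875
```

Request:
carry_out(offset=[[0.11,-3.14,0.16],[0.11,-3.14,0.16],[0.11,-3.14,0.16],[0.11,-3.14,0.16],[0.11,-3.14,0.16]], delta_rot=[[2.1,0.01,3.36],[2.1,0.01,3.36],[2.1,0.01,3.36],[2.1,0.01,3.36],[2.1,0.01,3.36]])

```text
time: 10.6
tool_pos: [0.5196, -0.0694, 0.3466]
tcp_rot: [0.373, 1.353, -0.182]
wrist_force: [-0.1, -0.2, -0.7]
width: 0.875
```

Request:
carry_out(offset=[[0.11,-3.14,0.16],[0.11,-3.14,0.16],[0.11,-3.14,0.16],[0.11,-3.14,0.16],[0.11,-3.14,0.16]], delta_rot=[[2.1,0.01,3.36],[2.1,0.01,3.36],[2.1,0.01,3.36],[2.1,0.01,3.36],[2.1,0.01,3.36]])

```text
time: 11.02
tool_pos: [0.4686, -0.2101, 0.2984]
tcp_rot: [0.719, 1.271, -0.063]
wrist_force: [0.9, 0.1, -0.4]
width: 0.872
```

Request:
carry_out(offset=[[0.11,-3.14,0.16],[0.11,-3.14,0.16],[0.11,-3.14,0.16],[0.11,-3.14,0.16],[0.11,-3.14,0.16]], delta_rot=[[2.1,0.01,3.36],[2.1,0.01,3.36],[2.1,0.01,3.36],[2.1,0.01,3.36],[2.1,0.01,3.36]])

```text
time: 11.43
tool_pos: [0.4074, -0.3216, 0.2057]
tcp_rot: [1.057, 1.159, 0.06]
wrist_force: [0.8, 0.1, -0.6]
width: 0.87
```

Request:
carry_out(offset=[[0,0,0],[0,0,0],[0,0,0],[0,0,0],[0,0,0]], delta_rot=[[0,0,0],[0,0,0],[0,0,0],[0,0,0],[0,0,0]])

```text
time: 11.85
tool_pos: [0.4094, -0.3189, 0.2069]
tcp_rot: [1.052, 1.162, 0.061]
wrist_force: [-0.2, 0.4, 0.2]
width: 0.875
```

```bash
python3 - 2>/dev/null <<'E'
from plan import *
A=pose(); print(A.round(3),read_state()['q'].round(2))
im,d,W=cloud('scene'); im2=cloud('top')[0]; cv2.imwrite('pics/s4.png',np.hstack([cv2.resize(im[150:300,100:280],None,fx=2.2,fy=2.2),cv2.resize(im2[160:310,290:450],None,fx=2.2,fy=2.2)])[...,::-1])
x=unit([-.643,-.766,0]); z=-UP; m=np.array([.443,-.279,.035]); d=z-x; y=np.cross(z,x)
B=target(m-.010*unit(d),d,y,A);D=B.copy(); D[:3,3]-=.08*B[:3,0]; E=rows(A,D,5); rows(E,B,5)
E
```

```text
[[ 0.451  0.457  0.767  0.409]
 [ 0.535  0.549 -0.642 -0.319]
 [-0.715  0.699  0.003  0.207]
 [ 0.     0.     0.     1.   ]] [-1.18  0.16  1.93  0.67  1.5  -0.69]
5 rows [1.82, -1.68, -0.0] [0.03, 0.02, 0.13] tcp ends [ 0.4123 -0.3159  0.0831] err mm [ 0.2 -0.1  0.1]
5 rows [1.6, -0.0, -0.0] [0.0, -0.0, -0.0] tcp ends [ 0.4486 -0.2726  0.0266] err mm [ 0.2 -0.1  0.1]
```

View pics/s4.png

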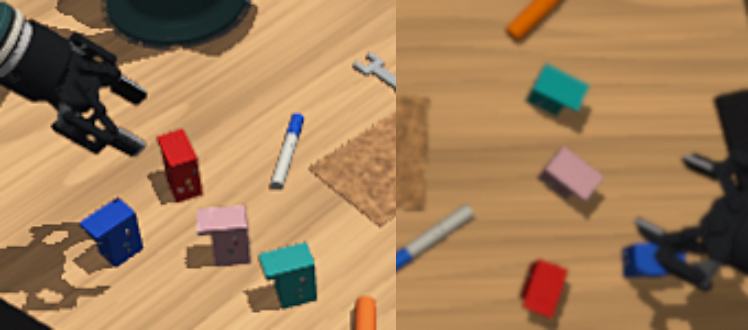

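The open gripper is up-left of foot_a, which is at scene crop (222,235). The blue decoy at top crop (652,258) lies under the gripper body, so I'm checking clearance before going down.

```bash
python3 - 2>/dev/null <<'E'
from plan import *
A=pose(); x=unit([-.643,-.766,0]); z=-UP; m=np.array([.443,-.279,.035]); y=np.cross(z,x); 
P=np.vstack([np.load(n+'0.npz')['W'].reshape(-1,3) for n in('top','scene')])
I=np.vstack([np.load(n+'0.npz')['im'].reshape(-1,3) for n in('top','scene')]).astype(int)
near=(np.linalg.norm(P[:,:2]-m[:2],axis=1)<.22)&(P[:,2]>.012)&(np.linalg.norm(P[:,:2]-(m[:2]+.0075*x[:2]),axis=1)>.042)
P=P[near];I=I[near]
print('blue',P[I[:,2]>I[:,0]+60].min(0),P[I[:,2]>I[:,0]+60].max(0))
for tilt in (45,30,20):
    t=np.radians(tilt); d=-x*np.sin(t)+z*np.cos(t)
    for back in (0,.08):
        B=target(m-.010*unit(d),d,y,A); B[:3,3]-=back*B[:3,0]
        Q=(P-B[:3,3])@B[:3,:3]*1000
        body=(Q[:,0]<-70)&(Q[:,0]>-230)
        dist=np.hypot(np.maximum(abs(Q[:,1])-38,0),np.maximum(abs(Q[:,2])-43,0))[body]
        f=(Q[:,0]>-75)&(Q[:,0]<0); df=np.hypot(np.maximum(abs(Q[:,1])-11,0),np.maximum(abs(Q[:,2])-52,0))[f]
        print(tilt,back,'body clear mm',dist.min() if len(dist) else None,'fingers',df.min() if len(df) else None)
E
```

```text
blue [ 0.31616485 -0.41142087  0.01203326] [ 0.56677247 -0.078504    0.07920427]
45 0 body clear mm 14.736648089350616 fingers 32.93199128456907
45 0.08 body clear mm 45.10395269076257 fingers 41.736648089350595
30 0 body clear mm 40.063110118017775 fingers 32.4290296577578
30 0.08 body clear mm None fingers 52.765037485277496
20 0 body clear mm 52.5795128457876 fingers 30.575339366227617
20 0.08 body clear mm None fingers 80.96765542862434
```

```bash
python3 - 2>/dev/null <<'E'
from plan import *
A=pose(); x=unit([-.643,-.766,0]); z=-UP; m=np.array([.443,-.279,.035]); y=np.cross(z,x); t=np.radians(35)
d=-x*np.sin(t)+z*np.cos(t)
B=target(m-.010*d,d,y,A);D=B.copy(); D[:3,3]-=.08*B[:3,0]; E=rows(A,D,5); rows(E,B,5)
E
```

```text
5 rows [1.93, -1.31, 0.0] [0.03, 0.01, -1.87] tcp ends [ 0.4179 -0.3089  0.0907] err mm [-0.  0.  0.]
5 rows [1.6, -0.0, 0.0] [-0.0, 0.0, -0.0] tcp ends [ 0.4474 -0.2737  0.0252] err mm [-0.  0.  0.]
```

Request:
carry_out(offset=[[1.93,-1.31,0],[1.93,-1.31,0],[1.93,-1.31,0],[1.93,-1.31,0],[1.93,-1.31,0]], delta_rot=[[0.03,0,-1.87],[0.03,0,-1.87],[0.03,0,-1.87],[0.03,0,-1.87],[0.03,0,-1.87]])

```text
time: 12.37
tool_pos: [0.4177, -0.3086, 0.0892]
tcp_rot: [0.957, 1.246, -0.07]
wrist_force: [0.6, 0.5, -0.9]
width: 0.874
```

Request:
carry_out(offset=[[1.6,0,0],[1.6,0,0],[1.6,0,0],[1.6,0,0],[1.6,0,0]], delta_rot=[[0,0,0],[0,0,0],[0,0,0],[0,0,0],[0,0,0]])

```text
time: 12.78
tool_pos: [0.4476, -0.2731, 0.0241]
tcp_rot: [0.959, 1.245, -0.069]
wrist_force: [-0.2, 0.4, -0.6]
width: 0.876
```

Request:
carry_out(offset=[[0,0,0],[0,0,0],[0,0,0],[0,0,0],[0,0,0]], delta_rot=[[0,0,0],[0,0,0],[0,0,0],[0,0,0],[0,0,0]], fingers=-1, newtons=60)

```text
time: 13.2
tool_pos: [0.447, -0.2747, 0.0249]
tcp_rot: [0.96, 1.244, -0.07]
wrist_force: [-0.7, 1.0, 3.0]
width: 0.408
```

Request:
carry_out(offset=[[0,0,0],[0,0,0],[0,0,0],[0,0,0],[0,0,0]], delta_rot=[[0,0,0],[0,0,0],[0,0,0],[0,0,0],[0,0,0]])

```text
time: 13.62
tool_pos: [0.447, -0.2747, 0.0248]
tcp_rot: [0.961, 1.244, -0.07]
wrist_force: [-1.1, -0.6, 6.4]
width: 0.415
```

```bash
python3 - 2>/dev/null <<'E'
from plan import *
A=pose(); x=unit([-.643,-.766,0]); m=np.array([.443,-.279,.035])
r=relfoot(m,-UP,x,A,'rela.npy')
B=A.copy(); B[2,3]+=.12; E=rows(A,B,5)
M=np.array([.503,-.003,.025+.06])
P=place(footpose(M,UP,-TX),r); print(P.round(3)); E=rows(E,P)
E
```

```text
raw rel [[-0.5757, -0.0016, 0.8177, -0.0117], [-0.8177, -0.0035, -0.5757, 0.001], [0.0038, -1.0, 0.0007, -0.0003], [0.0, 0.0, 0.0, 1.0]]
5 rows [-1.96, 1.38, -0.0] [-0.0, 0.0, -0.0] tcp ends [ 0.4471 -0.2747  0.1447] err mm [ 0.1 -0.1 -0.1]
[[ 0.105 -0.074  0.992  0.504]
 [-0.811  0.571  0.129 -0.013]
 [-0.576 -0.818  0.     0.079]
 [ 0.     0.     0.     1.   ]]
20 rows [0.14, 1.55, -0.21] [-2.59, -0.45, -4.22] tcp ends [ 0.5046 -0.0127  0.0788] err mm [ 0.3  0.4 -0.3]
```

Request:
carry_out(offset=[[-1.96,1.38,0],[-1.96,1.38,0],[-1.96,1.38,0],[-1.96,1.38,0],[-1.96,1.38,0]], delta_rot=[[0,0,0],[0,0,0],[0,0,0],[0,0,0],[0,0,0]])

```text
time: 14.03
tool_pos: [0.4461, -0.2739, 0.1439]
tcp_rot: [0.962, 1.247, -0.071]
wrist_force: [-0.1, -0.8, -1.4]
width: 0.411
```

Request:
carry_out(offset=[[0.14,1.55,-0.21],[0.14,1.55,-0.21],[0.14,1.55,-0.21],[0.14,1.55,-0.21],[0.14,1.55,-0.21]], delta_rot=[[-2.59,-0.45,-4.22],[-2.59,-0.45,-4.22],[-2.59,-0.45,-4.22],[-2.59,-0.45,-4.22],[-2.59,-0.45,-4.22]])

```text
time: 14.45
tool_pos: [0.4799, -0.2092, 0.1721]
tcp_rot: [0.523, 1.348, -0.233]
wrist_force: [0.1, 0.1, -1.7]
width: 0.41
```

Request:
carry_out(offset=[[0.14,1.55,-0.21],[0.14,1.55,-0.21],[0.14,1.55,-0.21],[0.14,1.55,-0.21],[0.14,1.55,-0.21]], delta_rot=[[-2.59,-0.45,-4.22],[-2.59,-0.45,-4.22],[-2.59,-0.45,-4.22],[-2.59,-0.45,-4.22],[-2.59,-0.45,-4.22]])

```text
time: 14.87
tool_pos: [0.5029, -0.1338, 0.1691]
tcp_rot: [0.077, 1.405, -0.382]
wrist_force: [0.8, -0.1, -1.5]
width: 0.413
```

Request:
carry_out(offset=[[0.14,1.55,-0.21],[0.14,1.55,-0.21],[0.14,1.55,-0.21],[0.14,1.55,-0.21],[0.14,1.55,-0.21]], delta_rot=[[-2.59,-0.45,-4.22],[-2.59,-0.45,-4.22],[-2.59,-0.45,-4.22],[-2.59,-0.45,-4.22],[-2.59,-0.45,-4.22]])

```text
time: 15.28
tool_pos: [0.5116, -0.063, 0.1353]
tcp_rot: [-0.376, 1.415, -0.52]
wrist_force: [0.1, -0.5, -3.0]
width: 0.409
```

Request:
carry_out(offset=[[0.14,1.55,-0.21],[0.14,1.55,-0.21],[0.14,1.55,-0.21],[0.14,1.55,-0.21],[0.14,1.55,-0.21]], delta_rot=[[-2.59,-0.45,-4.22],[-2.59,-0.45,-4.22],[-2.59,-0.45,-4.22],[-2.59,-0.45,-4.22],[-2.59,-0.45,-4.22]])

```text
time: 15.7
tool_pos: [0.5047, -0.0103, 0.0771]
tcp_rot: [-0.834, 1.377, -0.646]
wrist_force: [-0.0, -0.4, -1.9]
width: 0.408
```

Request:
carry_out(offset=[[0,0,0],[0,0,0],[0,0,0],[0,0,0],[0,0,0]], delta_rot=[[0,0,0],[0,0,0],[0,0,0],[0,0,0],[0,0,0]])

```text
time: 16.12
tool_pos: [0.505, -0.0121, 0.0794]
tcp_rot: [-0.827, 1.377, -0.647]
wrist_force: [-0.2, 0.4, -1.0]
width: 0.408
```

```bash
python3 - 2>/dev/null <<'E'
from plan import *
A=pose(); r=np.load('rela.npy'); F=A@r; print(F.round(3), read_state()['width'])
ims=[]
for n in ('scene','top'):
    im,d,W=cloud(n); ims.append(im); Q=(W-F[:3,3])@F[:3,:3]*1000; i=im.astype(int)
    pk=(i[...,0]>i[...,1]+8)&(i[...,2]>i[...,1]-12)&(abs(Q)<60).all(-1)
    up=pk&(abs(Q[...,0]-22)<7)&(abs(Q[...,1])<14)&(abs(Q[...,2])<22); print(n,pk.sum(),'front face x',np.nanmedian(Q[...,0][up]),up.sum(),'pct',np.nanpercentile(Q[pk],[2,98],axis=0).round(1).tolist())
cv2.imwrite('pics/s5.png',np.hstack([cv2.resize(ims[0][160:280,200:350],None,fx=2.6,fy=2.6),cv2.resize(ims[1][170:290,210:360],None,fx=2.6,fy=2.6)])[...,::-1])
P=place(footpose(np.array([.503,-.003,.026]),UP,-TX),r); rows(A,P,10)
E
```

```text
[[-0.001 -0.992  0.126  0.504]
 [-0.003 -0.126 -0.992 -0.002]
 [ 1.    -0.002 -0.003  0.085]
 [ 0.     0.     0.     1.   ]] 0.40773969241437064
scene 478 front face x 21.011262171016202 99 pct [[-19.0, -19.5, -35.8], [38.3, 18.8, 37.5]]
top 457 front face x 21.544019836143466 176 pct [[-10.4, -18.7, -47.5], [47.5, 29.7, 31.2]]
10 rows [0.35, 0.48, -0.01] [-0.02, -0.01, -0.02] tcp ends [ 0.5042 -0.0131  0.02  ] err mm [-0.1 -0.  -0. ]
```

View pics/s5.png

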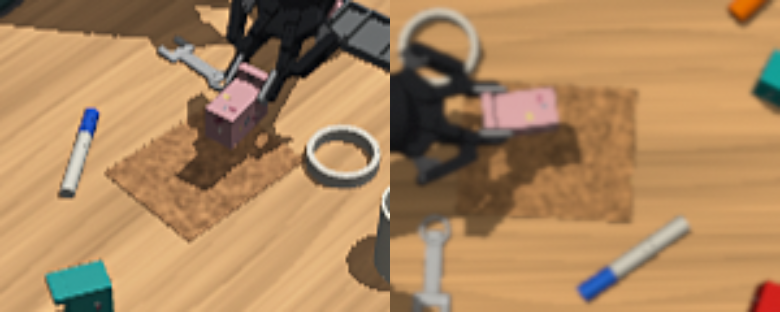

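```bash
python3 - 2>/dev/null <<'E'
from plan import *
A=pose(); r=np.load('rela.npy')
P=place(footpose(np.array([.503,-.035,.035]),UP,-TX),r); E=rows(A,P,10)
P=place(footpose(np.array([.503,-.035,.026]),UP,-TX),r); rows(E,P,5)
E
```

```text
10 rows [0.56, 0.22, -0.05] [-0.01, -0.01, -0.01] tcp ends [ 0.504  -0.0455  0.0289] err mm [-0.3 -0.5 -0.2]
5 rows [0.09, 0.15, 0.01] [-0.0, 0.01, -0.01] tcp ends [ 0.5044 -0.0448  0.0202] err mm [0.1 0.2 0.1]
```

Request:
carry_out(offset=[[0.56,0.22,-0.05],[0.56,0.22,-0.05],[0.56,0.22,-0.05],[0.56,0.22,-0.05],[0.56,0.22,-0.05]], delta_rot=[[0,0,0],[0,0,0],[0,0,0],[0,0,0],[0,0,0]])

```text
time: 16.63
tool_pos: [0.5031, -0.029, 0.0516]
tcp_rot: [-0.832, 1.38, -0.646]
wrist_force: [-1.1, 0.5, -1.3]
width: 0.41
```

Request:
carry_out(offset=[[0.56,0.22,-0.05],[0.56,0.22,-0.05],[0.56,0.22,-0.05],[0.56,0.22,-0.05],[0.56,0.22,-0.05]], delta_rot=[[0,0,0],[0,0,0],[0,0,0],[0,0,0],[0,0,0]])

```text
time: 17.05
tool_pos: [0.5031, -0.0454, 0.0267]
tcp_rot: [-0.832, 1.379, -0.646]
wrist_force: [-1.1, -0.4, -1.3]
width: 0.407
```

Request:
carry_out(offset=[[0.09,0.15,0],[0.09,0.15,0],[0.09,0.15,0],[0.09,0.15,0],[0.09,0.15,0]], delta_rot=[[0,0,0],[0,0,0],[0,0,0],[0,0,0],[0,0,0]])

```text
time: 17.47
tool_pos: [0.5033, -0.0442, 0.0189]
tcp_rot: [-0.832, 1.379, -0.646]
wrist_force: [-5.0, 8.0, 11.9]
width: 0.409
```

Request:
carry_out(offset=[[0,0,0],[0,0,0],[0,0,0],[0,0,0],[0,0,0]], delta_rot=[[0,0,0],[0,0,0],[0,0,0],[0,0,0],[0,0,0]])

```text
time: 17.88
tool_pos: [0.5033, -0.0443, 0.0189]
tcp_rot: [-0.832, 1.379, -0.646]
wrist_force: [-0.9, 2.9, 2.1]
width: 0.41
```

Request:
carry_out(offset=[[0,0,0],[0,0,0],[0,0,0],[0,0,0],[0,0,0]], delta_rot=[[0,0,0],[0,0,0],[0,0,0],[0,0,0],[0,0,0]], fingers=0.4)

```text
time: 18.3
tool_pos: [0.5028, -0.0446, 0.0185]
tcp_rot: [-0.832, 1.38, -0.646]
wrist_force: [-0.1, -0.0, 0.8]
width: 0.697
```

Request:
carry_out(offset=[[-1,-0.5,0],[-2,-1,0],[-3,-1.5,0],[-3,-1.5,0],[-3,-1.5,0]], delta_rot=[[0,0,0],[0,0,0],[0,0,0],[0,0,0],[0,0,0]])

```text
time: 18.72
tool_pos: [0.4944, 0.0192, 0.1385]
tcp_rot: [-0.832, 1.38, -0.646]
wrist_force: [0.3, 0.7, -0.5]
width: 0.7
```

Request:
carry_out(offset=[[0,-1.5,0],[0,-1.5,0],[0,-1.5,0],[0,-1.5,0],[0,0,0]], delta_rot=[[0,0,0],[0,0,0],[0,0,0],[0,0,0],[0,0,0]])

```text
time: 19.13
tool_pos: [0.4999, -0.0178, 0.1879]
tcp_rot: [-0.83, 1.379, -0.649]
wrist_force: [0.3, 0.4, -0.2]
width: 0.7
```

```bash
cat > a2.py <<'E'
from plan import *
A=pose(); print(A[:3,3].round(3))
for n in ('scene','top'):
    im,d,W=cloud(n); i=im.astype(int)
    pk=(i[...,0]>i[...,1]+8)&(i[...,2]>i[...,1]-8)&(abs(W[...,0]-.503)<.07)&(abs(W[...,1]+.035)<.07)&(W[...,2]>.036)
    P=W[pk]; post=P[(P[:,2]<.053)]; tab=P[P[:,2]>.054]
    for nm,q in (('post',post),('tab',tab)):
        if len(q)>8:
            rc=cv2.minAreaRect((q[:,:2]*1000).astype(np.float32)); print(n,nm,len(q),[np.round(v,1) for v in rc],'z',np.median(q[:,2]).round(4))
cv2.imwrite('pics/s6.png',im[...,::-1])
E
python3 a2.py 2>/dev/null
```

```text
[ 0.5   -0.018  0.188]
scene post 246 [array([502.1, -36.5]), array([37.6, 74.1]), np.float64(7.4)] z 0.0474
scene tab 51 [array([494.,  -7.]), array([39.5, 90.4]), np.float64(42.0)] z 0.0607
top post 289 [array([501.7, -33.7]), array([36.6, 67.4]), np.float64(6.6)] z 0.0467
top tab 50 [array([491.2,  -3.3]), array([44.3, 74.2]), np.float64(31.8)] z 0.0622
```

```bash
python3 - 2>/dev/null <<'E'
from plan import *
A=pose(); m=np.array([.502,-.0348,.025]); z=-TX; x=UP; y=np.cross(z,x); d=-x-z
B=target(m+.008*x+.008*z,d,y,A); C=B.copy(); C[:3,3]+=-.09*B[:3,0]+.10*UP
E=rows(A,C); D=B.copy(); D[:3,3]-=.08*B[:3,0]; E=rows(E,D,5); rows(E,B,5)
E
```

```text
20 rows [0.08, -0.42, 0.0] [-0.01, -0.01, 4.99] tcp ends [ 0.5088 -0.0912  0.181 ] err mm [-0.4 -0.8 -0. ]
5 rows [1.62, -1.4, 0.01] [0.01, -0.01, -0.0] tcp ends [ 0.5083 -0.0834  0.0743] err mm [-0.1 -0.   0.3]
5 rows [1.6, -0.0, 0.0] [-0.0, 0.0, -0.0] tcp ends [ 0.501  -0.0273  0.0177] err mm [-0.1 -0.   0.3]
```

Request:
carry_out(offset=[[0.08,-0.42,0],[0.08,-0.42,0],[0.08,-0.42,0],[0.08,-0.42,0],[0.08,-0.42,0]], delta_rot=[[0,0,5],[0,0,5],[0,0,5],[0,0,5],[0,0,5]], fingers=0.75)

```text
time: 19.65
tool_pos: [0.5017, -0.0329, 0.1968]
tcp_rot: [-0.502, 1.501, -0.303]
wrist_force: [-0.7, -0.3, -0.9]
width: 0.875
```

Request:
carry_out(offset=[[0.08,-0.42,0],[0.08,-0.42,0],[0.08,-0.42,0],[0.08,-0.42,0],[0.08,-0.42,0]], delta_rot=[[0,0,5],[0,0,5],[0,0,5],[0,0,5],[0,0,5]])

```text
time: 20.07
tool_pos: [0.5046, -0.054, 0.2006]
tcp_rot: [-0.163, 1.565, 0.039]
wrist_force: [-0.0, 0.2, -0.4]
width: 0.875
```

Request:
carry_out(offset=[[0.08,-0.42,0],[0.08,-0.42,0],[0.08,-0.42,0],[0.08,-0.42,0],[0.08,-0.42,0]], delta_rot=[[0,0,5],[0,0,5],[0,0,5],[0,0,5],[0,0,5]])

```text
time: 20.48
tool_pos: [0.5072, -0.0746, 0.1946]
tcp_rot: [0.182, 1.576, 0.38]
wrist_force: [1.2, 0.3, -0.2]
width: 0.876
```

Request:
carry_out(offset=[[0.08,-0.42,0],[0.08,-0.42,0],[0.08,-0.42,0],[0.08,-0.42,0],[0.08,-0.42,0]], delta_rot=[[0,0,5],[0,0,5],[0,0,5],[0,0,5],[0,0,5]])

```text
time: 20.9
tool_pos: [0.5091, -0.0907, 0.1802]
tcp_rot: [0.53, 1.531, 0.718]
wrist_force: [-0.6, 0.0, -0.2]
width: 0.873
```

Request:
carry_out(offset=[[0,0,0],[0,0,0],[0,0,0],[0,0,0],[0,0,0]], delta_rot=[[0,0,0],[0,0,0],[0,0,0],[0,0,0],[0,0,0]])

```text
time: 21.32
tool_pos: [0.5096, -0.0894, 0.1825]
tcp_rot: [0.521, 1.531, 0.715]
wrist_force: [-0.1, 0.1, -0.1]
width: 0.873
```

```bash
python3 - 2>/dev/null <<'E'
from plan import *
A=pose(); print(read_state()['q'].round(2)); m=np.array([.502,-.0348,.025]); z=-TX; x=UP; y=np.cross(z,x); d=-x-z
B=target(m+.008*x+.008*z,d,y,A)
D=B.copy(); D[:3,3]-=.08*B[:3,0]; E=rows(A,D,5); rows(E,B,5)
E
```

```text
[-0.61  0.32  1.78  0.55  1.63 -0.88]
5 rows [1.62, -1.45, -0.01] [0.0, -0.02, -0.01] tcp ends [ 0.5083 -0.0834  0.0739] err mm [-0.  -0.  -0.1]
5 rows [1.6, 0.0, -0.0] [0.0, 0.0, -0.0] tcp ends [ 0.501  -0.0273  0.0174] err mm [ 0.   0.  -0.1]
```

Request:
carry_out(offset=[[1.62,-1.45,-0.01],[1.62,-1.45,-0.01],[1.62,-1.45,-0.01],[1.62,-1.45,-0.01],[1.62,-1.45,-0.01]], delta_rot=[[0,0,0],[0,0,0],[0,0,0],[0,0,0],[0,0,0]])

```text
time: 21.73
tool_pos: [0.5084, -0.0834, 0.0732]
tcp_rot: [0.52, 1.531, 0.715]
wrist_force: [0.4, 0.5, -0.4]
width: 0.876
```

Request:
carry_out(offset=[[1.6,0,0],[1.6,0,0],[1.6,0,0],[1.6,0,0],[1.6,0,0]], delta_rot=[[0,0,0],[0,0,0],[0,0,0],[0,0,0],[0,0,0]])

```text
time: 22.15
tool_pos: [0.501, -0.0268, 0.0171]
tcp_rot: [0.521, 1.531, 0.715]
wrist_force: [0.7, -0.5, -0.1]
width: 0.875
```

Request:
carry_out(offset=[[0,0,0],[0,0,0],[0,0,0],[0,0,0],[0,0,0]], delta_rot=[[0,0,0],[0,0,0],[0,0,0],[0,0,0],[0,0,0]], fingers=-1, newtons=60)

```text
time: 22.57
tool_pos: [0.5016, -0.0286, 0.0178]
tcp_rot: [0.523, 1.53, 0.715]
wrist_force: [0.6, -1.1, 4.5]
width: 0.404
```

Request:
carry_out(offset=[[0,0,0],[0,0,0],[0,0,0],[0,0,0],[0,0,0]], delta_rot=[[0,0,0],[0,0,0],[0,0,0],[0,0,0],[0,0,0]])

```text
time: 22.98
tool_pos: [0.5016, -0.0286, 0.0178]
tcp_rot: [0.524, 1.529, 0.715]
wrist_force: [-0.5, -1.6, 6.4]
width: 0.403
```

```bash
python3 - 2>/dev/null <<'E'
from plan import *
A=pose(); r=relfoot(np.array([.502,-.0348,.025]),-TX,UP,A,'rela2.npy')
B=A.copy(); B[2,3]+=.12; E=rows(A,B,5)
P=place(footpose(pocket(1)+UP*.10,TX,UP),r); print(P.round(3)); rows(E,P)
E
```

```text
raw rel [[-0.7052, -0.0007, -0.709, -0.0095], [0.709, -0.0009, -0.7052, 0.0007], [-0.0001, -1.0, 0.0012, -0.0004], [0.0, 0.0, 0.0, 1.0]]
5 rows [-1.69, 1.7, -0.0] [0.0, 0.0, -0.0] tcp ends [ 0.5017 -0.0286  0.1377] err mm [ 0.   0.  -0.1]
[[ 0.091 -0.091  0.992  0.485]
 [-0.699  0.703  0.129  0.26 ]
 [-0.709 -0.705  0.     0.133]
 [ 0.     0.     0.     1.   ]]
15 rows [0.15, 2.13, 0.14] [-0.0, -0.0, -6.0] tcp ends [0.4857 0.2602 0.1333] err mm [ 0.8 -0.2  0.5]
```

Request:
carry_out(offset=[[-1.7,1.7,0],[-1.7,1.7,0],[-1.7,1.7,0],[-1.7,1.7,0],[-1.7,1.7,0]], delta_rot=[[0,0,0],[0,0,0],[0,0,0],[0,0,0],[0,0,0]])

```text
time: 23.4
tool_pos: [0.5004, -0.0284, 0.1372]
tcp_rot: [0.525, 1.533, 0.714]
wrist_force: [0.9, 0.1, -0.9]
width: 0.401
```

Request:
carry_out(offset=[[0.15,2.13,0.14],[0.15,2.13,0.14],[0.15,2.13,0.14],[0.15,2.13,0.14],[0.15,2.13,0.14]], delta_rot=[[0,0,-6],[0,0,-6],[0,0,-6],[0,0,-6],[0,0,-6]])

```text
time: 23.82
tool_pos: [0.497, 0.064, 0.1901]
tcp_rot: [0.105, 1.573, 0.302]
wrist_force: [-0.4, -0.2, -1.5]
width: 0.402
```

Request:
carry_out(offset=[[0.15,2.13,0.14],[0.15,2.13,0.14],[0.15,2.13,0.14],[0.15,2.13,0.14],[0.15,2.13,0.14]], delta_rot=[[0,0,-6],[0,0,-6],[0,0,-6],[0,0,-6],[0,0,-6]])

```text
time: 24.23
tool_pos: [0.4902, 0.1715, 0.1888]
tcp_rot: [-0.304, 1.538, -0.105]
wrist_force: [0.8, 0.7, -2.8]
width: 0.402
```

Request:
carry_out(offset=[[0.15,2.13,0.14],[0.15,2.13,0.14],[0.15,2.13,0.14],[0.15,2.13,0.14],[0.15,2.13,0.14]], delta_rot=[[0,0,-6],[0,0,-6],[0,0,-6],[0,0,-6],[0,0,-6]])

```text
time: 24.65
tool_pos: [0.4849, 0.2633, 0.1327]
tcp_rot: [-0.703, 1.429, -0.512]
wrist_force: [0.5, 0.2, -1.8]
width: 0.399
```

Request:
carry_out(offset=[[0,0,0],[0,0,0],[0,0,0],[0,0,0],[0,0,0]], delta_rot=[[0,0,0],[0,0,0],[0,0,0],[0,0,0],[0,0,0]])

```text
time: 25.07
tool_pos: [0.4858, 0.2604, 0.1357]
tcp_rot: [-0.695, 1.431, -0.51]
wrist_force: [0.4, 0.1, -1.4]
width: 0.402
```

Request:
carry_out(offset=[[0,0,0],[0,0,0],[0,0,0],[0,0,0],[0,0,0]], delta_rot=[[0,0,0],[0,0,0],[0,0,0],[0,0,0],[0,0,0]])

```text
time: 25.48
tool_pos: [0.4845, 0.2606, 0.1328]
tcp_rot: [-0.701, 1.434, -0.511]
wrist_force: [0.7, -0.1, -0.8]
width: 0.405
```

```bash
python3 - 2>/dev/null <<'E'
from cmp import *
A,F=look('a','rela2.npy',save='7'); print(F.round(3),pocket(1)); r=np.load('rela2.npy'); A=pose()
P=place(footpose(pocket(1)+UP*.02,TX,UP),r); E=rows(A,P,10); P2=place(footpose(pocket(1)-UP*.0005,TX,UP),r); rows(E,P2,10)
E
```

```text
foot [0.4834 0.2678 0.1385] tcp [0.4843 0.2607 0.1323]
scene a top z (np.float64(34.0), 35) top c [-4.8 -1.2] backface x (np.float64(-23.1), 71) +yface (np.float64(nan), 0) -yface (np.float64(-16.8), 39)
scene c top z (np.float64(34.7), 31) top c [-4.2 -2.9] backface x (np.float64(-24.4), 58) +yface (np.float64(nan), 0) -yface (np.float64(-18.8), 41)
top a top z (np.float64(34.4), 99) top c [ 1.  -0.5] backface x (np.float64(-20.2), 30) +yface (np.float64(17.1), 42) -yface (np.float64(nan), 0)
top c top z (np.float64(35.6), 87) top c [ 0.4 -1.6] backface x (np.float64(-20.9), 30) +yface (np.float64(15.8), 24) -yface (np.float64(nan), 0)
[[-0.128 -0.992  0.003  0.483]
 [ 0.992 -0.128 -0.     0.268]
 [ 0.001  0.003  1.     0.139]
 [ 0.     0.     0.     1.   ]] [0.48396597 0.26756247 0.039     ]
10 rows [0.57, 0.56, 0.01] [0.01, -0.01, -0.0] tcp ends [0.4853 0.2604 0.0524] err mm [ 0.4 -0.1 -0.4]
10 rows [0.14, 0.14, -0.0] [-0.0, -0.0, -0.0] tcp ends [0.4853 0.2605 0.0326] err mm [0.4 0.  0.3]
```

Request:
carry_out(offset=[[0.57,0.56,0.01],[0.57,0.56,0.01],[0.57,0.56,0.01],[0.57,0.56,0.01],[0.57,0.56,0.01]], delta_rot=[[0,0,0],[0,0,0],[0,0,0],[0,0,0],[0,0,0]])

```text
time: 26.0
tool_pos: [0.4844, 0.2604, 0.0908]
tcp_rot: [-0.704, 1.435, -0.511]
wrist_force: [-0.6, 0.3, -2.8]
width: 0.397
```

Request:
carry_out(offset=[[0.57,0.56,0.01],[0.57,0.56,0.01],[0.57,0.56,0.01],[0.57,0.56,0.01],[0.57,0.56,0.01]], delta_rot=[[0,0,0],[0,0,0],[0,0,0],[0,0,0],[0,0,0]])

```text
time: 26.42
tool_pos: [0.4853, 0.2605, 0.0515]
tcp_rot: [-0.702, 1.434, -0.511]
wrist_force: [-0.7, -0.6, -2.0]
width: 0.404
```

Request:
carry_out(offset=[[0.14,0.14,0],[0.14,0.14,0],[0.14,0.14,0],[0.14,0.14,0],[0.14,0.14,0]], delta_rot=[[0,0,0],[0,0,0],[0,0,0],[0,0,0],[0,0,0]])

```text
time: 26.83
tool_pos: [0.4855, 0.2608, 0.0427]
tcp_rot: [-0.702, 1.433, -0.511]
wrist_force: [-0.7, -0.5, -1.4]
width: 0.402
```

Request:
carry_out(offset=[[0.14,0.14,0],[0.14,0.14,0],[0.14,0.14,0],[0.14,0.14,0],[0.07,0.07,0]], delta_rot=[[0,0,0],[0,0,0],[0,0,0],[0,0,0],[0,0,0]])

```text
time: 27.25
tool_pos: [0.4851, 0.2606, 0.0337]
tcp_rot: [-0.702, 1.434, -0.511]
wrist_force: [-1.6, 1.8, 3.8]
width: 0.398
```

```bash
python3 - 2>/dev/null <<'E'
from cmp import *
look('a','rela2.npy'); print(pocket(1),read_state()['wrist_force'])
E
```

```text
foot [0.4842 0.2677 0.04  ] tcp [0.4851 0.2606 0.0338]
scene a top z (np.float64(33.0), 41) top c [-2.5 -0.4] backface x (np.float64(-22.8), 65) +yface (np.float64(nan), 0) -yface (np.float64(-17.4), 33)
scene c top z (np.float64(34.4), 38) top c [-4.3 -2.6] backface x (np.float64(-23.4), 60) +yface (np.float64(nan), 0) -yface (np.float64(-19.0), 48)
top a top z (np.float64(34.1), 82) top c [ 1.7 -0.5] backface x (np.float64(-20.6), 28) +yface (np.float64(17.2), 35) -yface (np.float64(nan), 0)
top c top z (np.float64(35.0), 87) top c [ 0.4 -1.7] backface x (np.float64(-21.0), 32) +yface (np.float64(15.8), 23) -yface (np.float64(nan), 0)
[0.48396597 0.26756247 0.039     ] [-1.18912073  0.75541576  0.83656379]
```

Seated on the floor, with contact force and height matching foot_c. Release with a modest opening, since the neighbours are close, then retreat.

Request:
carry_out(offset=[[0,0,0],[0,0,0],[0,0,0],[0,0,0],[0,0,0]], delta_rot=[[0,0,0],[0,0,0],[0,0,0],[0,0,0],[0,0,0]], fingers=0.25)

```text
time: 27.77
tool_pos: [0.4852, 0.2605, 0.0336]
tcp_rot: [-0.702, 1.434, -0.511]
wrist_force: [-0.5, 0.1, -0.3]
width: 0.627
```

Request:
carry_out(offset=[[-1,0,0],[-2,0,0],[-3,0,0],[-3,0,0],[-3,0,0]], delta_rot=[[0,0,0],[0,0,0],[0,0,0],[0,0,0],[0,0,0]])

```text
time: 28.18
tool_pos: [0.4742, 0.3455, 0.1201]
tcp_rot: [-0.702, 1.434, -0.511]
wrist_force: [0.9, 0.1, -0.4]
width: 0.626
```

Request:
carry_out(offset=[[-2,-1,0],[-2,-1,0],[-2,-1,0],[-2,-1,0],[0,0,0]], delta_rot=[[0,0,0],[0,0,0],[0,0,0],[0,0,0],[0,0,0]])

```text
time: 28.6
tool_pos: [0.4724, 0.3755, 0.2092]
tcp_rot: [-0.696, 1.429, -0.507]
wrist_force: [0.8, 0.3, 1.5]
width: 0.624
```

Request:
carry_out(offset=[[0,0,0],[0,0,0],[0,0,0],[0,0,0],[0,0,0]], delta_rot=[[0,0,0],[0,0,0],[0,0,0],[0,0,0],[0,0,0]])

```text
time: 29.02
tool_pos: [0.4707, 0.3714, 0.2023]
tcp_rot: [-0.704, 1.435, -0.512]
wrist_force: [0.1, -0.2, -0.1]
width: 0.625
```

```bash
python3 - 2>/dev/null <<'E'
from cmp import *
c={}; ims=[]
for n in ('scene','top'):
    im,d,W=cloud(n); c[n]=(im,W); ims.append(im)
for i in (0,1): print('pocket',i); cmp(footpose(pocket(i),TX,UP),'p%d'%i,c)
for n,im in zip(('scene','top'),ims):
    o=np.load(n+'0.npz')['im']; print(n,'changed px',(cv2.absdiff(im,o).max(-1)>60).sum())
cv2.imwrite('pics/f.png',np.hstack([cv2.resize(ims[0][130:250,280:430],None,fx=2.6,fy=2.6),cv2.resize(ims[1][120:310,130:380],None,fx=1.642,fy=1.642)[:312,:400]])[...,::-1])
E
```

```text
pocket 0
scene p0 top z (np.float64(33.7), 34) top c [-2.4  0.4] backface x (np.float64(-21.9), 78) +yface (np.float64(nan), 0) -yface (np.float64(-16.0), 37)
scene c top z (np.float64(34.6), 35) top c [-3.2 -2.9] backface x (np.float64(-24.0), 65) +yface (np.float64(nan), 0) -yface (np.float64(-19.5), 45)
top p0 top z (np.float64(35.7), 80) top c [1.8 2.2] backface x (np.float64(-19.3), 27) +yface (np.float64(18.4), 48) -yface (np.float64(nan), 0)
top c top z (np.float64(35.1), 86) top c [ 0.5 -2. ] backface x (np.float64(-20.9), 35) +yface (np.float64(15.8), 24) -yface (np.float64(nan), 0)
pocket 1
scene p1 top z (np.float64(34.8), 36) top c [-3.9 -1.8] backface x (np.float64(-22.7), 60) +yface (np.float64(nan), 0) -yface (np.float64(-17.5), 42)
scene c top z (np.float64(34.6), 35) top c [-3.2 -2.9] backface x (np.float64(-24.0), 65) +yface (np.float64(nan), 0) -yface (np.float64(-19.5), 45)
top p1 top z (np.float64(35.4), 82) top c [ 2.  -0.2] backface x (np.float64(-19.8), 26) +yface (np.float64(17.0), 36) -yface (np.float64(nan), 0)
top c top z (np.float64(35.1), 86) top c [ 0.5 -2. ] backface x (np.float64(-20.9), 35) +yface (np.float64(15.8), 24) -yface (np.float64(nan), 0)
scene changed px 8976
top changed px 16805
```

View pics/f.png

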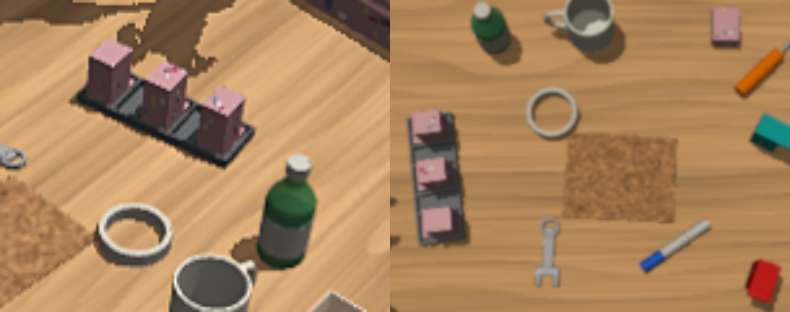

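All three feet stand in the pockets at (110,70), (165,95) and (222,118) in the scene crop. Their tops are level and the tabs are on the same side. The bystanders in the two crops look untouched and the gripper is clear, so I'm handing in.

```bash
python3 -c "
from workcell import *
print(finish_job())"
```

```text
the job is handed in; nothing more can be done
None
```

Both loose feet are in the tray and the job is handed in, after about 29 s of robot time.

- **Foot_b (on its back):** I picked it up with the gripper tilted, turned it 90° upright and set it in pocket 0.
- **Foot_a (upside down):** I turned it in two steps of 90°, laying it on its back on the cork mat in between, then set it in pocket 1.

**Last checks:**
- **Seating:** both feet are upright, with top heights within about 1 mm of foot_c's. Each base position agrees with the pocket model to about 2 mm, inside the 4 mm of play.
- **Tabs:** both were set down with the tab along the tray's +x, as on foot_c.
- **Forces:** the largest wrist force I saw was about 15 N, briefly, when foot_a was set on the mat.
- **Surroundings:** foot_c measures where it was at the start. The bystanders in the final crop look unmoved by eye. The plain before/after image difference told me nothing, because the arm and its shadow had moved. The blue decoy, which the gripper passed closest to, was outside that last crop.

**Disagreement:** the two cameras differed by about 2–4 mm sideways on the feet, foot_c included, so I placed the other two relative to foot_c and the tray.

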